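Fit the right filler block in the sampler's rack bay

ROBOT

A 7-joint arm with a two-finger parallel gripper is mounted at the origin on the work surface. World frame = base frame: x ahead of the robot, y to its left, z up, the work surface at z = 0. Lengths are in mm, angles in rad, forces in N, time in s.
With the tool pointing down it reaches from about 400 to 875 mm from the base axis. Payload 4.4 kg.
Tool frame: the origin (TCP) lies midway between the tips of the shut fingers; the grasp point (between the pads) lies 19 mm behind it (ctrl.grip_point_offset is the distance from the TCP to the grasp point, in mm); z points along the fingers, x is the direction in which the jaws open and shut, and the axes are right-handed (so a half turn about z gives the same grasp; the last joint's range is limited). The gripper opens to 85 mm and grips with 20 to 120 N. Pads are 22 mm wide; open, the fingers measure 114 mm over their backs; the gripper's body (76 mm by 85 mm) begins 54 mm behind the grasp point. The pads swing forward as they close: fully open they stand 13 mm farther back than shut.
Start: joints at [-1.298, 0.628, 0.038, 1.517, -0.027, 0.996, -0.02], TCP at [216.008, 613.073, 231.313] pointing down, gripper open.
Joint ranges: [-3.06, 3.06], [-0.37, 2.12], [-1.25, 1.32], [0.18, 2.47], [-1.1, 4.24], [0.23, 1.98], [-2.94, 2.94]. Speed limits (rad/s): [2.57, 2.57, 3.14, 3.14, 3.14, 3.14, 3.14].

INTERFACE

Orientations are given as [roll, pitch, yaw] about the fixed x, y, z axes, in that order (R = Rz(yaw) Ry(pitch) Rx(roll)).
In Python, from cell import ctrl, viewer gives the robot as it stands.
- The arm moves only by the tool apply_moves, never from a script. Its argument "series" is a list that holds one entry, the list of rows, each a list of 6 numbers: the shift along the tool's x, y, z normalised to -1 to 1, where 1 is 50 mm, then the turn, a rotation vector about the tool's x, y, z normalised to -1 to 1, where 1 is 6 degrees. In form: [[[tx, ty, tz, rx, ry, rz], ...]]. A call has exactly 5 rows; each row shifts and turns the commanded pose from where the row before left it, along the tool's axes as they then stand; what a row does not reach is not made up. A row lasts 1/8 s, in which the tool goes at most 62.5 mm and 10.7 degrees, less where a joint would pass 70% of its speed; a pose out of reach is approached as far as the arm can. A call with a number of a shift or a turn outside -1 to 1 is refused whole. A call with a gripper value outside its range is refused whole. "claw" is the gripper command: -1 is shut, 1 is fully open, values between are in proportion, set as the call begins (left out, the last holds). The fingers move at their own pace and stop on an object; the grip force is fixed at half the most. Time passes only in rows, so rows that do not move let the fingers close, or fill a call up. It gives the time, the measured TCP pose, the force and the opening at its end, in the units of the state.
- ctrl.read_state(): the state, without advancing time (a new reading comes with each control period).
- viewer.get_image(name): name is "scene" or "side" or "wrist"; returns the picture (420x560x3 uint8, blue, green, red); there is no depth.
- viewer.camera_info(name): a dict with "K" (3x3 intrinsics, pixels), "R" (3x3) and "t" (3): a world point X has camera coordinates R X + t. Camera axes: x right, y down, z forward; pixel columns grow to the right and rows downward; lengths in mm; the calibration is good to about 2 mm. A picture is of the moment at which its call begins: read the wrist's pose just before it. camera_info takes no time and is no camera call; for the wrist camera it gives the pose at the moment of the call.
- ctrl.finish_job(): hands the job in, once; it reports no verdict.
Trained networks look in the newest picture that a camera, given by its name, has taken for a name from the list of things; names that differ only in an ending like _2 or _b are one class to them, and where a whole thing is asked for, a point or a joint stands for the part that bears it (a point fixed in the world has none). Each returns a list of dicts, best first, with "score" (0 to 1); they miss things now and then, are a little off and sometimes report something else, mostly with a low value. They report only what shows in the picture. A call takes as long as a camera call. They do not tell look-alikes from the thing itself.
- viewer.find_in(camera, label): "location" ([column, row] as shares, 0 to 1, of the picture: columns of its width, rows of its height, amid what is visible of it).
The state is a dict: "clock": time; "qpos": joint angles; "qd": joint speeds; "tau": joint torques, N m; "eef_pos": TCP position; "tool_rot": TCP orientation; "force": force on the tool from outside, world axes, zero at the start; "torque": the same for the moment, N m; "width": finger opening in mm.
Only numpy, scipy, OpenCV 4.12 (cv2) and the standard library are available. Lean on these libraries where they do the work, as an engineer would, in place of code of your own. Each camera call takes 0.05 s, during which the arm holds its last target. There are 200 camera calls.

TASK

Lower the sampler's bottom-hinged front door fully, without dropping it, and slide into the empty slot between the two grey racks the one white filler block (of three look-alikes) that fills it snugly, all the way to the back. Then push the door fully shut without slamming it. Leave the other two blocks standing upright on the bench, at rest, and do not disturb the other things on it.

Things in the scene. Friction and masses are not known exactly. Their poses are not given: they have to be found in the camera images.
- sampler: White instrument module. Origin: on the bench under the middle of the slot's front edge; x into the slot, y across it, z up; 'front plane' = its x 0. Bay floor 45 mm above the bench. Over the bay a clear roof, x 4 to 114 mm, underside 121, top 127 mm above the bench; 12 mm side walls to 129 mm. The control column (y below -71 mm) and the body behind (x over 114 mm) are 140 mm tall.
- slot_home (a point): Centre of the fitting block when fully home: x 59 mm, 78 mm above the bench, block on the bay floor; same axes as sampler. The slot is 38.5 mm wide and runs 114 mm deep from the front plane, between two fixed grey racks 40 mm wide and 60 mm tall (105 mm above the bench), whose front corners are rounded at 12 mm radius, so the mouth is flared.
- slot_mouth (a point): Middle of the slot in the front plane, 59 mm in front of slot_home (along -x), 78 mm above the bench; same axes.
- door (a joint): Bay door hinged at its bottom edge: 0 shut (upright), 1.571 fully open (level, top edge towards the robot); starts shut or ajar. Open, its inner face is a level shelf 1 mm above the bay floor, reaching 90 mm out. White panel 142 mm wide, 90 tall, 14 thick, 0.4 kg, no latch. The hinge has friction: well past upright the door falls if let go; near shut it stays where left.
- door_hinge (a point): Middle of the door's hinge line, which runs along y (same axes as sampler), 46 mm above the bench, in the front plane.
- door_knob (a point): Centre of the black barrel knob, 24 mm in diameter, 30 mm long along y, on a stem 14 mm wide that stands out of the middle of the door's top edge. 130 mm from the hinge along the door and 7 mm to its outer side: 176 mm above the bench when shut, 39 open. Pinched over its two ends it turns between the fingers, so the hand can stay pointing down. Its z runs from hinge to knob.
- block_p_mid (a point): White filler block with blue stripes, 110 mm long (its x), 66 mm tall (z), standing loose on the bench, 0.17 to 0.34 kg. Point: its centre, 33 mm above its underside. One of three look-alikes whose thicknesses (along y) are 32, 37 and 42 mm; which of the three this is, is not told: find out by pinching or trying it.
- block_q_mid (a point): White filler block with blue stripes, 110 mm long (its x), 66 mm tall (z), standing loose on the bench, 0.17 to 0.34 kg. Point: its centre, 33 mm above its underside. One of three look-alikes whose thicknesses (along y) are 32, 37 and 42 mm; which of the three this is, is not told: find out by pinching or trying it.
- block_r_mid (a point): White filler block with blue stripes, 110 mm long (its x), 66 mm tall (z), standing loose on the bench, 0.17 to 0.34 kg. Point: its centre, 33 mm above its underside. One of three look-alikes whose thicknesses (along y) are 32, 37 and 42 mm; which of the three this is, is not told: find out by pinching or trying it.
- block_p: The same white block as point block_p_mid; origin at the centre of its underside, same axes.
- block_q: The same white block as point block_q_mid; origin at the centre of its underside, same axes.
- block_r: The same white block as point block_r_mid; origin at the centre of its underside, same axes.
- vial_rack: Bystander: grey vial rack, 100 x 160 x 30 mm, loose. Origin at the centre of its underside.
- parts_tray: Bystander: white open tray, 120 x 170 x 35 mm, loose. Origin at the centre of its underside.
- solvent: Bystander: amber jar with a blue cap, 70 mm across, 130 mm tall, loose. Origin at the centre of its underside.
- driver: Bystander: orange-handled screwdriver, 180 mm, loose, lying along its x. Origin at the centre of its underside.
- cover: Bystander: clear cover plate, 150 x 200 x 6 mm, with a white ring handle lying on it, loose. Origin at the centre of its underside.
Not all that is in view belongs to the job. What is shaped like the block_q but pink is not meant. Leave any yellow look-alike of the block_r alone.

How it is judged:
By the outcome, as a careful person would: the job done as asked, in the order asked, and still so for the second after the job is handed in, with the robot touching nothing.
It also fails if it takes over 72 s, if anything falls off the work surface, if the arm or the gripper's body presses on something with over 40 N, if the wrist force passes 120 N, or if a joint passes its speed limit or range.

## Working session

There is one attempt and no reset: what is moved stays moved. The work goes in short steps, Python scripts to look and compute and a tool call to move; the robot and the scene stay as the last step left them, time stands still between calls to the robot, and variables do not carry over. Pictures are saved under pics/ and viewed, about 8 in all and at most 12, crops included, and the job is handed in when it is done.

Besides the shell and the picture viewer there is one more tool, called as a command line: name --argument value ..., lists and objects as JSON in quotes. apply_moves: Moves the arm, as the interface text tells. Scaled input: -1 to 1 covers 50 mm each way for a shift and 6 degrees each way for a turn. Its arguments: {"type":"object","properties":{"series":{"type":"array","items":{"type":"array","items":{"type":"array","items":{"type":"number"}}}},"claw":{"type":"number"}},"required":["series"]}

```bash
ls; mkdir -p pics; python3 - <<'E'
from cell import ctrl, viewer
import cv2, numpy as np
s=ctrl.read_state(); print(s)
a=viewer.get_image("scene"); 
for n in ["sampler","door","door_knob","block_p","vial_rack","parts_tray","solvent","driver","cover"]:
    print(n,[(np.round(np.array(d["location"])*[560,420]).tolist(),round(d["score"],2)) for d in viewer.find_in("scene",n)])
b=viewer.get_image("side")
for n in ["door_knob","block_p","sampler"]:
    print(n,[(np.round(np.array(d["location"])*[560,420]).tolist(),round(d["score"],2)) for d in viewer.find_in("side",n)])
cv2.imwrite("pics/a.png",a);cv2.imwrite("pics/b.png",b)
cv2.imwrite("pics/ab.png",cv2.resize(np.vstack([a,b]),(560*5//7,600)))
for n in("scene","side","wrist"):
    print(n,viewer.camera_info(n))
E
```

```text
pics
{'clock': 0.0, 'qpos': array([-1.297814  ,  0.62931104,  0.03846904,  1.51835944, -0.0270043 ,
        0.99626558, -0.01999448]), 'qd': array([ 0.00202022,  0.00049925, -0.00052636,  0.00019355,  0.00086987,
        0.00237425, -0.0013007 ]), 'tau': array([-4.20645620e-04, -5.63391173e+01,  1.22575365e+00, -1.93449676e+01,
        1.09218486e-02,  1.05280746e-02, -1.89421803e-05]), 'eef_pos': array([215.80503335, 612.48829886, 230.4150381 ]), 'tool_rot': array([3.14155847e+00, 1.82434684e-03, 1.23199542e+00]), 'force': array([-1.08954546, -0.19810918,  0.65005656]), 'torque': array([-0.01236624, -0.0247458 ,  0.02137441]), 'width': 85.04259930137229}
sampler [([248.0, 285.0], 0.68)]
door [([264.0, 222.0], 0.89)]
door_knob [([262.0, 226.0], 0.54)]
block_p [([319.0, 214.0], 0.94), ([382.0, 212.0], 0.84), ([411.0, 194.0], 0.69), ([350.0, 215.0], 0.63), ([345.0, 190.0], 0.56)]
vial_rack [([336.0, 277.0], 0.66)]
parts_tray [([408.0, 264.0], 0.56)]
solvent [([431.0, 219.0], 0.78)]
driver [([407.0, 262.0], 0.49), ([180.0, 204.0], 0.45)]
cover [([131.0, 241.0], 0.78), ([335.0, 281.0], 0
[... 738 characters left out ...]
84220609, 212.28901773],
       [  0.        ,   0.        ,   1.        ]]), 'R': array([[ 9.15848801e-01, -4.01522999e-01,  5.05457408e-04],
       [-3.12670811e-01, -7.13971177e-01, -6.26483937e-01],
       [ 2.51908591e-01,  5.73606520e-01, -7.79434168e-01]]), 't': array([-494.9514524 ,  268.39112491, 1317.37631971])}
wrist {'K': array([[321.64163827,   0.        , 281.0859267 ],
       [  0.        , 321.64163827, 206.86722275],
       [  0.        ,   0.        ,   1.        ]]), 'R': array([[ 0.33214742,  0.94322632,  0.00148437],
       [ 0.90347247, -0.3185998 ,  0.28676063],
       [ 0.27095309, -0.09390572, -0.95800112]]), 't': array([-651.69382839,  -37.81037097,  378.22548904])}
```

```bash
python3 - <<'E'
import cv2,numpy as np
a=cv2.imread("pics/a.png");b=cv2.imread("pics/b.png")
A=cv2.resize(a[150:330,80:480],(800,360),interpolation=cv2.INTER_CUBIC)
B=cv2.resize(b[100:340,130:530],(400,240))
B=cv2.resize(b[120:300,130:530],(800,360))
cv2.imwrite("pics/a2.png",A);
cv2.imwrite("pics/b2.png",cv2.resize(b[90:390,130:530],(800,600)))
E
```

```text
(no output)
```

View pics/a2.png

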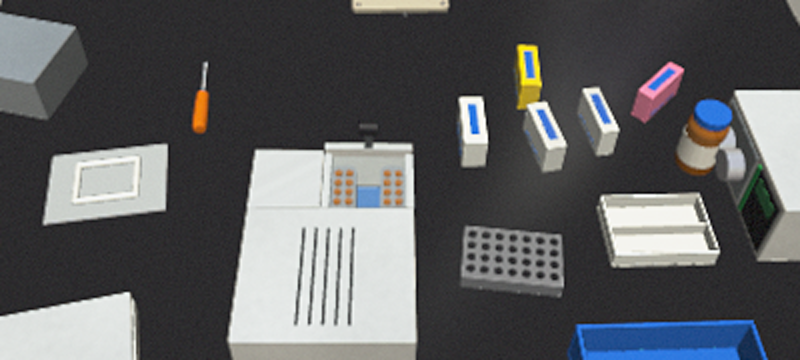

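View pics/b2.png

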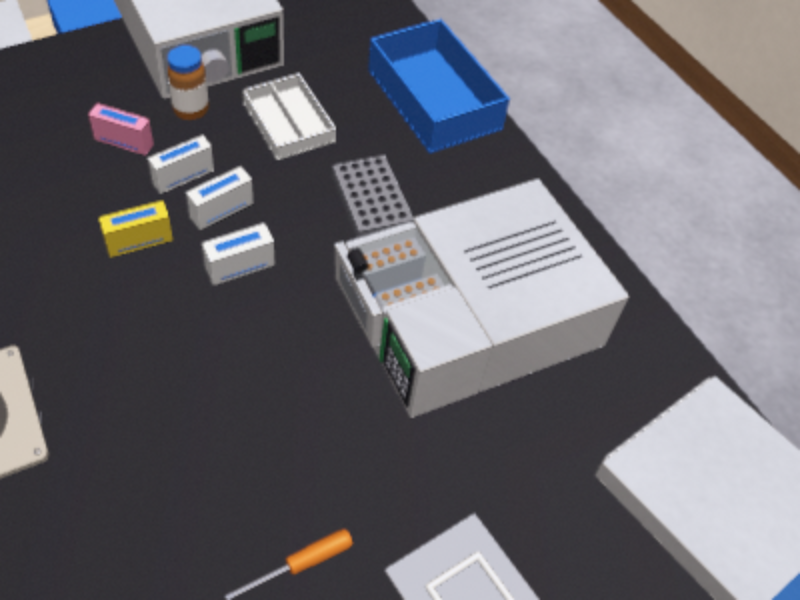

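```bash
cat > h.py <<'E'
import numpy as np, cv2
from cell import ctrl, viewer
from scipy.spatial.transform import Rotation as Ro
def ray(ci,px):
    R=np.array(ci["R"]);t=np.array(ci["t"]);K=np.array(ci["K"])
    c=-R.T@t; d=R.T@np.linalg.inv(K)@np.array([px[0],px[1],1.]); return c,d
def onz(ci,px,z):
    c,d=ray(ci,px); return (c+d*(z-c[2])/d[2])
def proj(ci,X):
    v=np.array(ci["R"])@np.array(X)+np.array(ci["t"]); v=np.array(ci["K"])@v; return v[:2]/v[2]
def tri(obs):
    A=np.zeros((3,3));b=np.zeros(3)
    for ci,px in obs:
        c,d=ray(ci,px); d/=np.linalg.norm(d);P=np.eye(3)-np.outer(d,d);A+=P;b+=P@c
    return np.linalg.solve(A,b)
def blobs(ci,img,z,minA=15):
    h=cv2.cvtColor(img,cv2.COLOR_BGR2HSV)
    m=cv2.inRange(h,(100,120,90),(125,255,255))
    n,l,st,ce=cv2.connectedComponentsWithStats(m)
    out=[]
    for i in range(1,n):
        if st[i,4]<minA or st[i,4]>6000: continue
        ys,xs=np.where(l==i)
        P=np.array([onz(ci,(x,y),z)[:2] for x,y in zip(xs,ys)]).astype(np.float32)
        (c,wh,a)=cv2.minAreaRect(P)
        if wh[0]<wh[1]: a+=90; wh=wh[::-1]
        out.append((np.round(ce[i]).tolist(),int(st[i,4]),np.round(P.mean(0),1).tolist(),np.round(c,1).tolist(),np.round(wh,1).tolist(),round((a+90)%180-90,1)))
    return out
def plan(pos,rpy,start=None,n=None):
    """rows from the current pose to TCP pos, rpy"""
    if start is None:
        s=ctrl.read_state(); p0=np.array(s["eef_pos"]);R0=Ro.from_euler("xyz",s["tool_rot"])
    else: p0=np.array(start[0],float);R0=Ro.from_euler("xyz",start[1])
    R1=Ro.from_euler("xyz",rpy)
    rv=(R0.inv()*R1).as_rotvec(); 
    d=R0.inv().apply(np.array(pos)-p0)
    print("shift tool units",np.round(d/50,3),"turn units",np.round(np.degrees(rv)/6,3))
E
python3 - <<'E'
from h import *
a=cv2.imread("pics/a.png");b=cv2.imread("pics/b.png")
S=viewer.camera_info("scene");D=viewer.camera_info("side")
for ci,im in((S,a),(D,b)):
    for o in blobs(ci,im,66): print(o)
    print()
print("knob",tri([(S,(264,215)),(D,(308.5,220))]))
for px in [(337.5,197.5),(400,180),(443.5,237.5),(321.5,240)]: print("side",onz(D,px,140))
for px in [(206.5,225),(241.5,225),(203.5,253.5),(287.5,253.5),(195,321),(287.5,321.5)]: print("scene",onz(S,px,140))
E
```

```text
([194.0, 6.0], 34, [-1299.300048828125, -488.8999938964844], [-1278.2, -486.7], [248.2, 15.1], 2.8)
([344.0, 182.0], 41, [340.5, 234.60000610351562], [340.5, 234.4], [66.9, 11.6], -3.6)
([410.0, 189.0], 44, [385.79998779296875, 477.29998779296875], [385.2, 477.9], [69.7, 11.8], -47.5)
([380.0, 204.0], 46, [459.8999938964844, 347.3999938964844], [458.7, 347.3], [70.4, 12.0], 7.1)
([436.0, 207.0], 236, [477.20001220703125, 548.4000244140625], [475.9, 550.0], [74.8, 67.2], -1.3)
([316.0, 209.0], 51, [478.29998779296875, 114.5], [478.4, 114.7], [68.6, 12.0], -0.2)
([353.0, 212.0], 48, [494.70001220703125, 243.3000030517578], [493.8, 243.1], [65.8, 11.9], 10.2)
([264.0, 248.0], 82, [651.2999877929688, -75.5], [649.6, -75.6], [33.3, 29.6], -1.2)
([416.0, 344.0], 5877, [994.7000122070312, 341.5], [989.3, 345.5], [283.4, 194.6], 89.9)
([44.0, 359.0], 1029, [1001.5, -659.7999877929688], [992.9, -661.3], [259.7, 43.1], 14.7)

([109.0, 3.0], 15, [316.1000061035156, 1698.5999755859375], [317.4, 1702.9], [70.7, 10.8], 85.0)
([64.0, 12.0], 51, [91.0, 1702.0999755859375], [94.2, 1708.9], [85.0, 37.
[... 717 characters left out ...]
000061035156, 117.4000015258789], [478.0, 117.2], [71.7, 11.8], 0.0)
([535.0, 381.0], 963, [934.7999877929688, -678.2999877929688], [945.9, -676.4], [221.0, 29.4], 11.4)

knob [599.65018362 -70.78950905 172.32407938]
side [733.12511511  -3.51347215 140.        ]
side [952.57012901 -18.59976787 140.        ]
side [ 942.04092647 -261.84582033  140.        ]
side [ 614.03868905 -127.85294661  140.        ]
scene [ 610.30360569 -255.87459668  140.        ]
scene [ 613.00013481 -144.49391527  140.        ]
scene [ 724.08689357 -256.03273818  140.        ]
scene [730.75087995  -3.26693788 140.        ]
scene [ 947.91712585 -260.02429978  140.        ]
scene [956.88605607 -14.90234394 140.        ]
```

```bash
cat >> h.py <<'E'
def rows(n,pos,yaw,start=None,dec=2):
    """n equal rows to TCP pos with tool down at yaw (deg); prints one call per line"""
    if start is None:
        s=ctrl.read_state(); p0=np.array(s["eef_pos"]);R0=Ro.from_euler("xyz",s["tool_rot"])
    else: p0=np.array(start[0],float);R0=Ro.from_euler("xyz",[np.pi,0,np.radians(start[1])])
    R1=Ro.from_euler("xyz",[np.pi,0,np.radians(yaw)])
    rv=(R0.inv()*R1).as_rotvec(); p=p0; R=R0; out=[]
    for i in range(n):
        t=R.inv().apply((np.array(pos,float)-p)/(n-i)); q=(R.inv()*R1).as_rotvec()/(n-i)
        r=np.round(np.r_[t/50,np.degrees(q)/6],dec)+0.0
        p=p+R.apply(r[:3]*50); R=R*Ro.from_rotvec(np.radians(r[3:]*6)); out.append(r.tolist())
    for i in range(0,n,5): print([out[i:i+5]])
E
python3 -c "
from h import *
rows(10,(430,230,280),90,([216.0,613.1,231.3],np.degrees(1.232)))
print(ctrl.grip_point_offset)"
```

```text
[[[-0.58, 0.66, -0.1, 0.0, 0.0, -0.32], [-0.6, 0.64, -0.1, 0.0, 0.0, -0.32], [-0.62, 0.62, -0.1, 0.0, 0.0, -0.32], [-0.64, 0.6, -0.1, 0.0, 0.0, -0.33], [-0.67, 0.57, -0.1, 0.0, 0.0, -0.32]]]
[[[-0.68, 0.55, -0.09, 0.0, 0.0, -0.33], [-0.7, 0.53, -0.1, 0.0, 0.0, -0.32], [-0.72, 0.5, -0.09, 0.0, 0.0, -0.33], [-0.74, 0.48, -0.1, 0.0, 0.0, -0.32], [-0.75, 0.45, -0.09, 0.0, 0.0, -0.33]]]
18.700000000000003
```

apply_moves --series '[[[-0.58, 0.66, -0.1, 0.0, 0.0, -0.32], [-0.6, 0.64, -0.1, 0.0, 0.0, -0.32], [-0.62, 0.62, -0.1, 0.0, 0.0, -0.32], [-0.64, 0.6, -0.1, 0.0, 0.0, -0.33], [-0.67, 0.57, -0.1, 0.0, 0.0, -0.32]]]' --claw 1

```text
clock: 1.32
eef_pos: [324.0, 420.4, 256.7]
tool_rot: [3.141, -0.001, 1.402]
force: [0.5, -0.0, 0.3]
width: 85.5
```

apply_moves --series '[[[-0.68, 0.55, -0.09, 0.0, 0.0, -0.33], [-0.7, 0.53, -0.1, 0.0, 0.0, -0.32], [-0.72, 0.5, -0.09, 0.0, 0.0, -0.33], [-0.74, 0.48, -0.1, 0.0, 0.0, -0.32], [-0.75, 0.45, -0.09, 0.0, 0.0, -0.33]]]'

```text
clock: 1.95
eef_pos: [430.7, 228.8, 280.3]
tool_rot: [3.141, -0.0, 1.572]
force: [0.3, 0.7, 0.2]
width: 85.8
```

```bash
python3 - <<'E'
from h import *
s=ctrl.read_state();print(s["clock"],s["eef_pos"],s["tool_rot"],s["qd"].round(3))
W=viewer.camera_info("wrist");im=viewer.get_image("wrist");cv2.imwrite("pics/w1.png",im)
for o in blobs(W,im,66): print(o)
print([(np.round(np.array(d["location"])*[560,420]).tolist(),round(d["score"],2)) for d in viewer.find_in("wrist","block_p")])
np.save("w1.npy",np.c_[W["K"],W["R"],W["t"]])
# white widths along the short axis at the top
E
```

```text
1.95 [430.7208275  228.77106527 280.27015718] [ 3.14087968e+00 -4.48151519e-04  1.57240161e+00] [ 0.689 -0.051  0.038 -0.033 -0.016  0.081  0.998]
([283.0, 93.0], 618, [341.29998779296875, 232.3000030517578], [342.4, 232.3], [69.9, 9.1], -3.6)
([508.0, 138.0], 776, [387.0, 477.1000061035156], [387.4, 476.7], [70.1, 12.9], -46.0)
([381.0, 203.0], 506, [460.8999938964844, 345.79998779296875], [461.7, 345.9], [71.9, 9.9], 8.1)
([181.0, 219.0], 480, [481.79998779296875, 112.5], [482.5, 112.4], [70.7, 10.0], -0.3)
([291.0, 232.0], 417, [497.3999938964844, 241.6999969482422], [497.7, 241.6], [70.9, 9.1], 10.9)
([544.0, 286.0], 1713, [568.9000244140625, 559.5], [572.4, 556.9], [85.2, 44.2], 14.1)
[([377.0, 194.0], 0.79), ([496.0, 131.0], 0.78), ([296.0, 221.0], 0.68), ([185.0, 208.0], 0.65), ([286.0, 92.0], 0.57)]
```

View pics/w1.png

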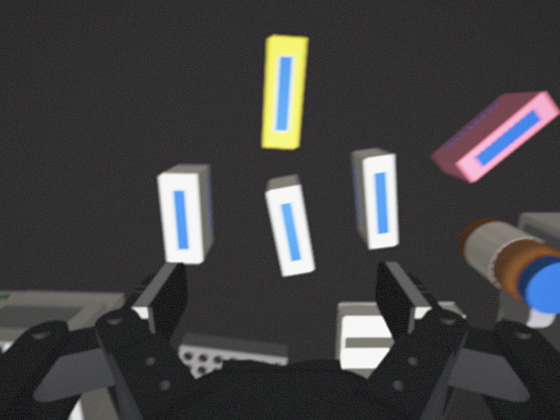

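```bash
python3 - <<'E'
from h import *
im=cv2.imread("pics/w1.png");w=np.load("w1.npy");W=dict(K=w[:,:3],R=w[:,3:6],t=w[:,6])
g=cv2.cvtColor(im,cv2.COLOR_BGR2GRAY).astype(np.float32)
for nm,c,a in(("A",(461.5,346),8),("B",(497.5,241.6),10.5),("C",(482,112.5),0)):
    u=np.array([np.cos(np.radians(a)),np.sin(np.radians(a))]);v=np.array([-u[1],u[0]])
    def prof(dirv,offv,offs,T):
        return np.mean([[cv2.remap(g,*[np.array([[k]],np.float32) for k in proj(W,[*(np.array(c)+dirv*t+offv*o),66])],cv2.INTER_LINEAR)[0,0] for t in T] for o in offs],0)
    T=np.arange(-40,41,1.);p=prof(v,u,np.arange(-45,46,5),T)
    T2=np.arange(-75,76,1.);q=prof(u,v,(-10,10),T2)
    print(nm,p.round().astype(int).tolist());dp=np.diff(p)
    print(" len edges",T2[np.where(np.diff((q>140).astype(int)))[0]])
E
```

```text
A [50, 50, 50, 50, 49, 49, 50, 51, 54, 60, 68, 76, 83, 90, 94, 97, 98, 99, 100, 104, 118, 145, 179, 209, 228, 238, 244, 246, 246, 246, 245, 241, 235, 224, 208, 189, 177, 172, 172, 172, 172, 171, 171, 172, 179, 194, 213, 228, 237, 242, 245, 246, 245, 243, 238, 225, 201, 163, 120, 78, 54, 48, 49, 49, 49, 50, 49, 49, 50, 49, 49, 49, 49, 49, 49, 49, 49, 50, 50, 48, 49]
 len edges [-57.  55.]
B [50, 50, 50, 49, 50, 49, 50, 50, 50, 49, 49, 50, 49, 49, 50, 49, 48, 57, 83, 123, 164, 201, 225, 237, 243, 246, 247, 247, 247, 246, 245, 243, 239, 231, 219, 204, 189, 181, 180, 181, 181, 181, 180, 181, 188, 201, 217, 230, 238, 243, 245, 246, 247, 247, 247, 246, 244, 239, 229, 209, 175, 135, 93, 62, 49, 48, 49, 50, 50, 49, 50, 50, 50, 50, 50, 50, 50, 50, 50, 50, 50]
 len edges [-58.  55.]
C [49, 49, 50, 50, 49, 49, 49, 49, 49, 49, 49, 48, 49, 48, 48, 55, 80, 120, 163, 200, 224, 237, 243, 246, 247, 247, 247, 247, 247, 246, 245, 242, 236, 226, 210, 191, 176, 169, 169, 169, 169, 170, 169, 170, 176, 189, 207, 225, 235, 241, 245, 246, 247, 247, 247, 247, 247, 246, 246, 244, 238, 228, 209, 178, 146, 120, 107, 103, 102, 102, 101, 99, 96, 92, 88, 80, 72, 65, 58, 52, 50]
 len edges [-58.  55.]
```

```bash
python3 -c "
from h import *
rows(8,(520,-73,250),88,([430,230,280],90))"
```

```text
[[[-0.76, 0.23, 0.08, 0.0, 0.0, 0.04], [-0.76, 0.23, 0.07, 0.0, 0.0, 0.04], [-0.75, 0.23, 0.08, 0.0, 0.0, 0.04], [-0.75, 0.23, 0.07, 0.0, 0.0, 0.04], [-0.75, 0.24, 0.08, 0.0, 0.0, 0.04]]]
[[[-0.76, 0.24, 0.07, 0.0, 0.0, 0.04], [-0.75, 0.24, 0.08, 0.0, 0.0, 0.05], [-0.75, 0.25, 0.07, 0.0, 0.0, 0.04]]]
```

apply_moves --series '[[[-0.76, 0.23, 0.08, 0.0, 0.0, 0.04], [-0.76, 0.23, 0.07, 0.0, 0.0, 0.04], [-0.75, 0.23, 0.08, 0.0, 0.0, 0.04], [-0.75, 0.23, 0.07, 0.0, 0.0, 0.04], [-0.75, 0.24, 0.08, 0.0, 0.0, 0.04]]]'

```text
clock: 2.68
eef_pos: [486.8, 40.8, 260.8]
tool_rot: [3.141, -0.001, 1.551]
force: [0.6, 0.4, -0.1]
width: 85.7
```

apply_moves --series '[[[-0.76, 0.24, 0.07, 0.0, 0.0, 0.04], [-0.75, 0.24, 0.08, 0.0, 0.0, 0.05], [-0.75, 0.25, 0.07, 0.0, 0.0, 0.04], [0, 0, 0, 0, 0, 0], [0, 0, 0, 0, 0, 0]]]'

```text
clock: 3.3
eef_pos: [520.1, -71.5, 249.7]
tool_rot: [-3.141, -0.001, 1.537]
force: [-0.4, 0.3, 0.4]
width: 85.3
```

```bash
python3 - <<'E'
from h import *
s=ctrl.read_state();print(s["clock"],s["eef_pos"],s["tool_rot"],s["qd"].round(3))
W=viewer.camera_info("wrist");im=viewer.get_image("wrist");cv2.imwrite("pics/w2.png",im)
for n in("door_knob","sampler","door"):print(n,[(np.round(np.array(d["location"])*[560,420]).tolist(),round(d["score"],2)) for d in viewer.find_in("wrist",n)])
np.save("w2.npy",np.c_[W["K"],W["R"],W["t"]])
E
```

```text
3.3 [520.07055389 -71.52668034 249.67484391] [-3.14115648e+00 -1.06126631e-03  1.53747695e+00] [-0.017 -0.007 -0.011  0.006  0.002 -0.002  0.003]
door_knob [([283.0, 276.0], 0.55), ([480.0, 307.0], 0.15)]
sampler [([252.0, 300.0], 0.71), ([454.0, 134.0], 0.68)]
door [([284.0, 278.0], 0.9)]
```

View pics/w2.png

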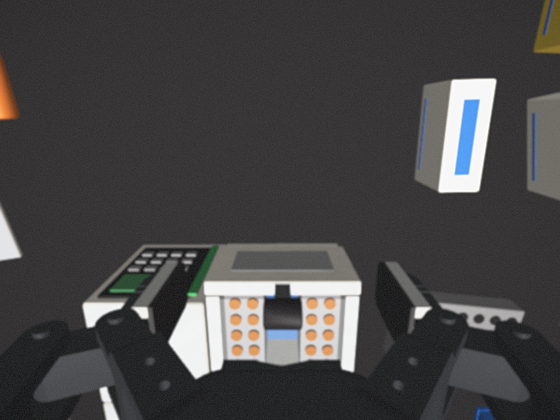

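```bash
python3 - <<'E'
from h import *
w=np.load("w2.npy");W=dict(K=w[:,:3],R=w[:,3:6],t=w[:,6])
S=viewer.camera_info("scene");D=viewer.camera_info("side")
im=cv2.imread("pics/w2.png");g=cv2.cvtColor(im,cv2.COLOR_BGR2GRAY)
# dark barrel
m=(g[296:336,255:312]<60).astype(np.uint8);n,l,st,ce=cv2.connectedComponentsWithStats(m)
print([(st[i].tolist(),(ce[i]+[255,296]).tolist()) for i in range(1,n) if st[i,4]>100])
for px in [(206,283),(360,283),(206,293),(360,293)]: print("door top z136",onz(W,px,136).round(1))
print("col front-left/right z140",onz(W,(217,246),140),onz(W,(145,246),140))
for r in (305,311,316,321): print(r,"knob z176",onz(W,(283.5,r),176).round(1))
print("tri",tri([(S,(264,215)),(D,(308.5,220)),(W,(283.5,315))]), tri([(S,(264,215)),(W,(283.5,315))]))
for x in (600,606):
  for c in (S,D,W): print(x,proj(c,[x,-72,176]).round(1))
E
```

```text
[([10, 0, 36, 20, 602], [282.9169435215947, 305.30564784053155])]
door top z136 [ 593.8 -139.9  136. ]
door top z136 [598.5  -2.  136. ]
door top z136 [ 603.9 -140.9  136. ]
door top z136 [608.7  -1.6 136. ]
col front-left/right z140 [ 556.58034619 -125.89996702  140.        ] [ 554.50091395 -187.00519984  140.        ]
305 knob z176 [592.2 -70.8 176. ]
311 knob z176 [597.5 -70.9 176. ]
316 knob z176 [602.1 -71.1 176. ]
321 knob z176 [606.6 -71.2 176. ]
tri [600.76095852 -71.07123977 173.87572391] [602.52799778 -71.62098132 174.03670134]
600 [264. 214.]
600 [309.3 219.9]
600 [282.3 313.8]
606 [264.1 215.4]
606 [311.1 219.2]
606 [282.5 320.4]
```

apply_moves --series '[[[0.03, 0.8, 0, 0, 0, 0], [0.03, 0.81, 0, 0, 0, 0], [0, 0, 0.95, 0, 0, 0], [0, 0, 0.96, 0, 0, 0], [0, 0, 0, 0, 0, 0]]]'

```text
clock: 4.12
eef_pos: [597.8, -71.2, 151.1]
tool_rot: [-3.133, -0.001, 1.538]
force: [0.2, 0.4, 1.1]
width: 85.1
```

apply_moves --series '[[[0, 0, 0, 0, 0, 0], [0, 0, 0, 0, 0, 0], [0, 0, 0, 0, 0, 0], [0, 0, 0, 0, 0, 0], [0, 0, 0, 0, 0, 0]]]' --claw -1

```text
clock: 4.75
eef_pos: [601.8, -73.4, 156.2]
tool_rot: [3.139, 0.001, 1.536]
force: [-0.7, -2.2, 7.0]
width: 29.1
```

```bash
python3 - <<'E'
from h import *
s=ctrl.read_state();print(s)
D=viewer.camera_info("side");im=viewer.get_image("side")
cv2.imwrite("pics/s1.png",cv2.resize(im[110:270,200:440],(720,480)))
p0=s["eef_pos"]
# arc plan: hinge relative to knob for a set of ajar angles
E
```

```text
{'clock': 4.75, 'qpos': array([ 0.02794343,  0.65282024,  0.07477527,  1.72350238, -0.06458581,
        0.76455424,  1.6703381 ]), 'qd': array([ 0.00063286,  0.00069075,  0.0002842 ,  0.0001687 ,  0.0008674 ,
       -0.00064356, -0.00155751]), 'tau': array([ -0.65650295, -50.08545041,   0.92627417, -14.77009803,
        -0.3592206 ,  -0.3353662 ,  -0.07500886]), 'eef_pos': array([601.75019596, -73.36996588, 156.22346102]), 'tool_rot': array([3.13852923e+00, 8.66270489e-04, 1.53645086e+00]), 'force': array([-0.69488595, -2.21315134,  7.03864156]), 'torque': array([-0.25769592,  0.23683564,  0.09449374]), 'width': 29.098367713477813}
```

View pics/s1.png

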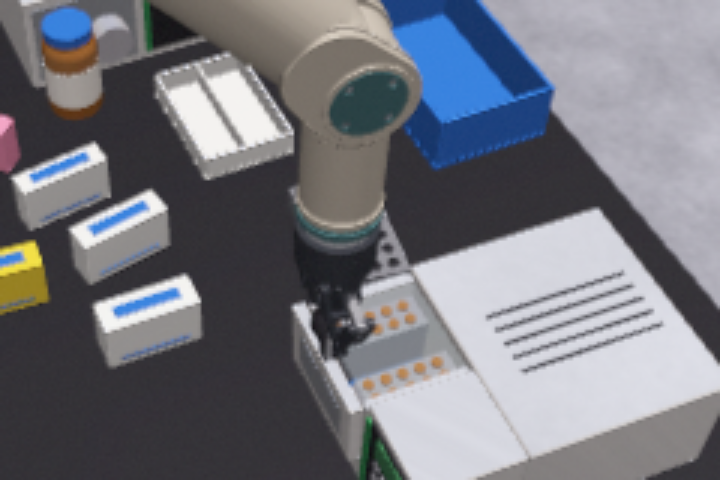

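```bash
cat >> h.py <<'E'
def arc(f0,f1,n,dec=3):
    f=np.radians(np.linspace(f0,f1,n+1)); u=-130*np.sin(f)-7*np.cos(f); z=130*np.cos(f)-7*np.sin(f)
    cu=cz=0.;out=[]
    for i in range(n):
        a=round((u[i+1]-u[0]-cu)/50,dec);b=round(-(z[i+1]-z[0]-cz)/50,dec);cu+=a*50;cz-=b*50;out.append([0,a,b,0,0,0])
    for i in range(0,n,5): print([out[i:i+5]])
E
python3 -c "
from h import *
arc(2.6,90,20,2)"
```

```text
[[[0, np.float64(-0.2), np.float64(0.03), 0, 0, 0], [0, np.float64(-0.19), np.float64(0.04), 0, 0, 0], [0, np.float64(-0.19), np.float64(0.06), 0, 0, 0], [0, np.float64(-0.19), np.float64(0.07), 0, 0, 0], [0, np.float64(-0.18), np.float64(0.08), 0, 0, 0]]]
[[[0, np.float64(-0.17), np.float64(0.1), 0, 0, 0], [0, np.float64(-0.16), np.float64(0.11), 0, 0, 0], [0, np.float64(-0.16), np.float64(0.13), 0, 0, 0], [0, np.float64(-0.14), np.float64(0.13), 0, 0, 0], [0, np.float64(-0.14), np.float64(0.15), 0, 0, 0]]]
[[[0, np.float64(-0.12), np.float64(0.15), 0, 0, 0], [0, np.float64(-0.11), np.float64(0.17), 0, 0, 0], [0, np.float64(-0.1), np.float64(0.17), 0, 0, 0], [0, np.float64(-0.09), np.float64(0.18), 0, 0, 0], [0, np.float64(-0.07), np.float64(0.18), 0, 0, 0]]]
[[[0, np.float64(-0.05), np.float64(0.19), 0, 0, 0], [0, np.float64(-0.05), np.float64(0.2), 0, 0, 0], [0, np.float64(-0.02), np.float64(0.19), 0, 0, 0], [0, np.float64(-0.02), np.float64(0.2), 0, 0, 0], [0, np.float64(0.01), np.float64(0.2), 0, 0, 0]]]
```

apply_moves --series '[[[0, -0.2, 0.03, 0, 0, 0], [0, -0.19, 0.04, 0, 0, 0], [0, -0.19, 0.06, 0, 0, 0], [0, -0.19, 0.07, 0, 0, 0], [0, -0.18, 0.08, 0, 0, 0]]]'

```text
clock: 5.42
eef_pos: [556.8, -71.9, 143.3]
tool_rot: [3.132, 0.001, 1.536]
force: [1.6, -2.3, 9.2]
width: 29.3
```

apply_moves --series '[[[0, -0.17, 0.1, 0, 0, 0], [0, -0.16, 0.11, 0, 0, 0], [0, -0.16, 0.13, 0, 0, 0], [0, -0.14, 0.13, 0, 0, 0], [0, -0.14, 0.15, 0, 0, 0]]]'

```text
clock: 6.05
eef_pos: [515.6, -70.6, 110.9]
tool_rot: [3.138, 0.001, 1.536]
force: [-2.8, -1.9, 7.2]
width: 29.1
```

apply_moves --series '[[[0, -0.12, 0.15, 0, 0, 0], [0, -0.11, 0.17, 0, 0, 0], [0, -0.1, 0.17, 0, 0, 0], [0, -0.09, 0.18, 0, 0, 0], [0, -0.07, 0.18, 0, 0, 0]]]'

```text
clock: 6.68
eef_pos: [490.7, -69.8, 67.7]
tool_rot: [3.14, 0.001, 1.536]
force: [-2.4, -2.4, 5.6]
width: 28.6
```

apply_moves --series '[[[0, -0.05, 0.19, 0, 0, 0], [0, -0.05, 0.2, 0, 0, 0], [0, -0.02, 0.19, 0, 0, 0], [0, -0.02, 0.19, 0, 0, 0], [0, 0, 0.1, 0, 0, 0]]]'

```text
clock: 7.3
eef_pos: [483.6, -69.5, 22.8]
tool_rot: [3.141, 0.001, 1.536]
force: [-1.3, -6.0, 4.0]
width: 29.2
```

```bash
python3 - <<'E'
from h import *
s=ctrl.read_state();print(s["eef_pos"],s["tool_rot"],s["force"],s["torque"])
im=viewer.get_image("side")
cv2.imwrite("pics/s2.png",cv2.resize(im[130:290,220:440],(660,480)))
E
```

```text
[483.56730435 -69.54549182  22.78014528] [3.14101879e+00 9.71746177e-04 1.53569025e+00] [-1.30285938 -5.96560716  3.98558821] [-0.9964186  -0.1127967   0.08235097]
```

View pics/s2.png

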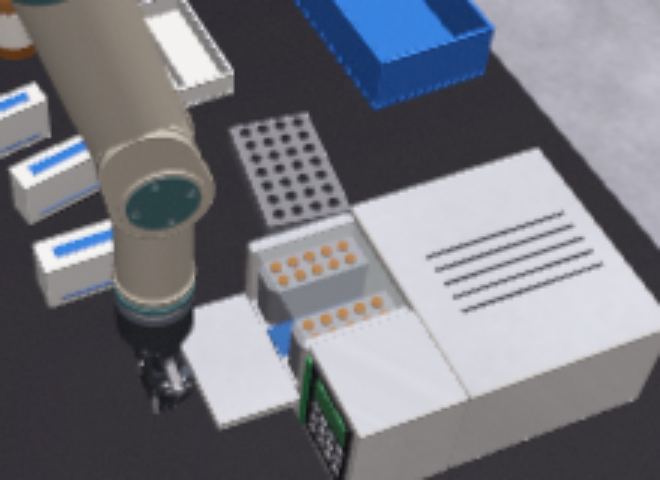

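apply_moves --series '[[[0, 0, 0.05, 0, 0, 0], [0, 0, 0.05, 0, 0, 0], [0, 0, 0.03, 0, 0, 0], [0, 0, 0, 0, 0, 0], [0, 0, 0, 0, 0, 0]]]'

```text
clock: 7.98
eef_pos: [483.8, -69.5, 17.6]
tool_rot: [3.14, 0.001, 1.536]
force: [-3.8, -5.0, 15.6]
width: 29.0
```

apply_moves --series '[[[0, 0, 0, 0, 0, 0], [0, 0, 0, 0, 0, 0], [0, 0, 0, 0, 0, 0], [0, 0, -0.2, 0, 0, 0], [0, 0, -0.5, 0, 0, 0]]]' --claw 1

```text
clock: 8.6
eef_pos: [482.5, -68.3, 51.8]
tool_rot: [-3.139, -0.0, 1.537]
force: [-0.2, -0.6, -0.8]
width: 85.5
```

apply_moves --series '[[[0, 0.14, -1, 0, 0, 0], [0, 0.14, -1, 0, 0, 0], [0, 0.14, -1, 0, 0, 0], [0, 0.14, -0.95, 0, 0, 0], [0, 0, 0, 0, 0, 0]]]'

```text
clock: 9.22
eef_pos: [514.1, -69.7, 253.5]
tool_rot: [3.132, 0.0, 1.537]
force: [-0.8, 0.2, -0.9]
width: 85.3
```

```bash
python3 - <<'E'
from h import *
s=ctrl.read_state();print(s["clock"],s["eef_pos"],s["tool_rot"],s["qd"].round(3))
W=viewer.camera_info("wrist");im=viewer.get_image("wrist");cv2.imwrite("pics/w3.png",im)
np.save("w3.npy",np.c_[W["K"],W["R"],W["t"]])
cv2.imwrite("pics/w3c.png",cv2.resize(im[180:380,140:420],(784,560),interpolation=cv2.INTER_CUBIC))
E
```

```text
9.225 [514.09718514 -69.70574846 253.54927547] [3.13241411e+00 2.57450208e-04 1.53685158e+00] [ 0.005  0.057 -0.008  0.085 -0.003 -0.032  0.002]
```

View pics/w3c.png

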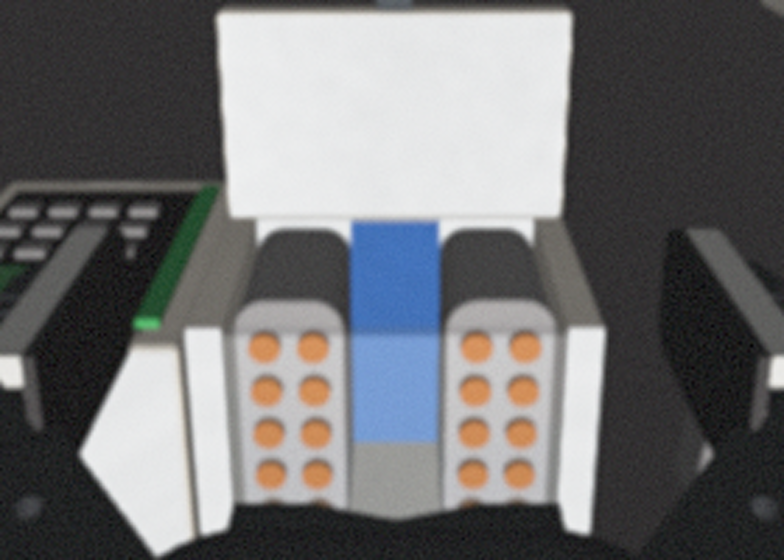

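```bash
python3 - <<'E'
from h import *
w=np.load("w3.npy");W=dict(K=w[:,:3],R=w[:,3:6],t=w[:,6])
im=cv2.imread("pics/w3.png").astype(int)
# sub-pixel blue strip edges per row
dif=(im[...,0]-im[...,2]).astype(float)
L=[];Rr=[]
for r in range(262,334,3):
    row=dif[r,245:318]; mx=np.median(row[25:45]); h=mx/2; i=np.where(row>h)[0]; a,b=i[0],i[-1]
    l=245+a-(row[a]-h)/(row[a]-row[a-1]); q=245+b+(row[b]-h)/(row[b]-row[b+1])
    L.append(onz(W,(l,r),45));Rr.append(onz(W,(q,r),45))
L=np.array(L);Rr=np.array(Rr);
for k in (0,5,10,15,20,23):print(L[k].round(1),Rr[k].round(1))
M=(L+Rr)/2; p=np.polyfit(M[:,0],M[:,1],1); print("yaw",np.degrees(np.arctan(p[0])),"mid y at x=614",np.polyval(p,614),"width",(Rr-L)[:,1].mean(), [np.degrees(np.arctan(np.polyfit(e[:,0],e[:,1],1)[0])) for e in(L,Rr)])
f=lambda c,r:(140+c/2.8,180+r/2.8)
for n,c,r,z in(("door",218,12,46),("door",571,12,46),("door",230,216,46),("door",562,216,46),("floorfront",353,222,45),("floorfront",440,222,45),("wall top front",220,222,129),("roof edge",300,333,127),("wallL roof",188,328,129),("wallR",604,328,129),("rackL",262,300,105),("rackR in",445,315,105),("rackL in",349,315,105)): print(n,onz(W,f(c,r),z).round(1))
E
```

```text
[618.3 -91.3  45. ] [619.6 -53.8  45. ]
[638.5 -92.9  45. ] [639.9 -53.6  45. ]
[659.4 -93.7  45. ] [660.8 -54.   45. ]
[681.1 -94.1  45. ] [682.4 -54.9  45. ]
[703.4 -94.7  45. ] [704.7 -55.5  45. ]
[717.1 -95.3  45. ] [718.4 -56.3  45. ]
yaw -1.8170873659575748 mid y at x=614 -72.36521309044849 width 39.1384321224236 [np.float64(-1.939264497692969), np.float64(-1.6946521368715255)]
door [ 520.4 -139.1   46. ]
door [525.1   1.3  46. ]
door [ 609.6 -142.1   46. ]
door [ 6.144e+02 -4.000e-01  4.600e+01]
floorfront [614.7 -89.9  45. ]
floorfront [616.  -52.5  45. ]
wall top front [ 571.6 -127.6  129. ]
roof edge [ 615.3 -104.5  127. ]
wallL roof [ 610.8 -142.1  129. ]
wallR [615.6  -0.9 129. ]
rackL [ 615.3 -120.6  105. ]
rackR in [623.8 -53.8 105. ]
rackL in [622.6 -89.1 105. ]
```

```bash
python3 -c "
from h import *
rows(8,(465,239,130),100.3,([514,-69.7,253.5],88.06))"
```

```text
[[[0.77, -0.15, 0.31, 0.0, 0.0, -0.26], [0.77, -0.13, 0.31, 0.0, 0.0, -0.25], [0.77, -0.11, 0.31, 0.0, 0.0, -0.25], [0.78, -0.09, 0.31, 0.0, 0.0, -0.26], [0.78, -0.06, 0.31, 0.0, 0.0, -0.25]]]
[[[0.78, -0.04, 0.31, 0.0, 0.0, -0.26], [0.78, -0.03, 0.3, 0.0, 0.0, -0.25], [0.78, 0.0, 0.31, 0.0, 0.0, -0.26]]]
```

apply_moves --series '[[[0.77, -0.15, 0.31, 0.0, 0.0, -0.26], [0.77, -0.13, 0.31, 0.0, 0.0, -0.25], [0.77, -0.11, 0.31, 0.0, 0.0, -0.25], [0.78, -0.09, 0.31, 0.0, 0.0, -0.26], [0.78, -0.06, 0.31, 0.0, 0.0, -0.25]]]'

```text
clock: 9.9
eef_pos: [478.6, 124.3, 170.1]
tool_rot: [-3.138, 0.001, 1.671]
force: [0.1, -0.5, -0.0]
width: 85.3
```

apply_moves --series '[[[0.78, -0.04, 0.31, 0.0, 0.0, -0.26], [0.78, -0.03, 0.3, 0.0, 0.0, -0.25], [0.78, 0.0, 0.31, 0.0, 0.0, -0.26], [0, 0, 0, 0, 0, 0], [0, 0, 0, 0, 0, 0]]]'

```text
clock: 10.52
eef_pos: [461.4, 238.0, 124.9]
tool_rot: [-3.139, 0.002, 1.75]
force: [0.7, -0.9, -0.9]
width: 85.8
```

```bash
python3 - <<'E'
from h import *
s=ctrl.read_state();print(s["clock"],s["eef_pos"],s["tool_rot"],s["qd"].round(3))
W=viewer.camera_info("wrist");im=viewer.get_image("wrist");cv2.imwrite("pics/w4.png",im)
for o in blobs(W,im,66,300): print(o)
E
```

```text
10.525 [461.42076353 238.00130774 124.93139856] [-3.13908771e+00  1.53407153e-03  1.74998767e+00] [ 0.02  -0.016  0.014 -0.002  0.001 -0.001  0.   ]
([307.0, 45.0], 2452, [352.79998779296875, 234.3000030517578], [352.9, 234.2], [50.4, 14.8], -3.9)
([92.0, 216.0], 2413, [478.79998779296875, 114.80000305175781], [480.7, 114.8], [74.0, 15.0], -0.7)
([441.0, 245.0], 2146, [457.5, 348.20001220703125], [460.8, 348.5], [74.6, 15.3], 7.9)
([280.0, 267.0], 2024, [493.8999938964844, 243.60000610351562], [496.2, 244.1], [74.0, 14.6], 10.7)
```

View pics/w4.png

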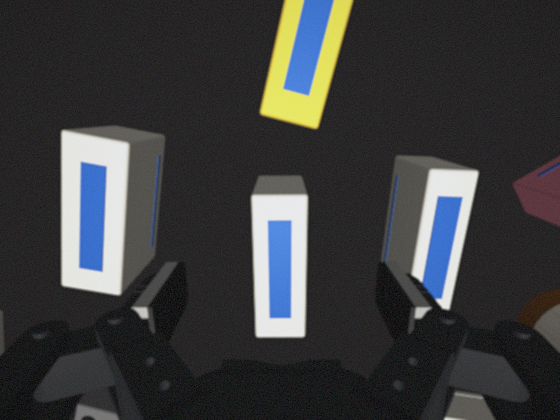

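apply_moves --series '[[[0, 0.06, 0.6, 0, 0, 0], [0, 0, 0.7, 0, 0, 0], [0, 0, 0.7, 0, 0, 0], [0, 0, 0, 0, 0, 0], [0, 0, 0, 0, 0, 0]]]'

```text
clock: 11.2
eef_pos: [466.1, 239.2, 26.9]
tool_rot: [3.14, -0.0, 1.749]
force: [-0.0, 0.4, 0.5]
width: 85.6
```

apply_moves --series '[[[0, 0, 0, 0, 0, 0], [0, 0, 0, 0, 0, 0], [0, 0, 0, 0, 0, 0], [0, 0, 0, 0, 0, 0], [0, 0, 0, 0, 0, 0]]]' --claw -1

```text
clock: 11.82
eef_pos: [465.8, 239.9, 26.8]
tool_rot: [3.14, -0.0, 1.75]
force: [-1.3, -1.2, 6.7]
width: 36.1
```

```bash
python3 -c "
from h import *
rows(10,(512,-70.4,120),88.1,([465.8,239.7,131.8],100.27))"
```

```text
[[[-0.63, -0.02, 0.02, 0.0, 0.0, 0.2], [-0.63, -0.01, 0.02, 0.0, 0.0, 0.2], [-0.63, 0.01, 0.02, 0.0, 0.0, 0.2], [-0.63, 0.02, 0.03, 0.0, 0.0, 0.2], [-0.62, 0.03, 0.02, 0.0, 0.0, 0.2]]]
[[[-0.62, 0.05, 0.03, 0.0, 0.0, 0.21], [-0.62, 0.06, 0.02, 0.0, 0.0, 0.2], [-0.62, 0.07, 0.03, 0.0, 0.0, 0.21], [-0.62, 0.09, 0.02, 0.0, 0.0, 0.2], [-0.63, 0.1, 0.03, 0.0, 0.0, 0.21]]]
```

apply_moves --series '[[[0, 0, -0.3, 0, 0, 0], [0, 0, -0.6, 0, 0, 0], [0, 0, -0.6, 0, 0, 0], [0, 0, -0.6, 0, 0, 0], [0, 0, 0, 0, 0, 0]]]'

```text
clock: 12.45
eef_pos: [466.6, 240.6, 133.2]
tool_rot: [3.137, -0.002, 1.75]
force: [-0.1, 0.4, -3.3]
width: 36.6
```

apply_moves --series '[[[-0.63, -0.02, 0.02, 0.0, 0.0, 0.2], [-0.63, -0.01, 0.02, 0.0, 0.0, 0.2], [-0.63, 0.01, 0.02, 0.0, 0.0, 0.2], [-0.63, 0.02, 0.03, 0.0, 0.0, 0.2], [-0.62, 0.03, 0.02, 0.0, 0.0, 0.2]]]'

```text
clock: 13.08
eef_pos: [487.4, 83.2, 124.2]
tool_rot: [-3.139, 0.0, 1.645]
force: [-0.5, -0.9, -1.9]
width: 36.3
```

apply_moves --series '[[[-0.62, 0.05, 0.03, 0.0, 0.0, 0.21], [-0.62, 0.06, 0.02, 0.0, 0.0, 0.2], [-0.62, 0.07, 0.03, 0.0, 0.0, 0.21], [-0.62, 0.09, 0.02, 0.0, 0.0, 0.2], [-0.63, 0.1, 0.03, 0.0, 0.0, 0.21]]]'

```text
clock: 13.7
eef_pos: [510.8, -71.2, 117.6]
tool_rot: [-3.139, -0.0, 1.537]
force: [0.2, 0.9, -2.4]
width: 36.5
```

apply_moves --series '[[[0, 0, 0.2, 0, 0, 0], [0, 0, 0.3, 0, 0, 0], [0, 0, 0.2, 0, 0, 0], [0, 0, 0, 0, 0, 0], [0, 0, 0, 0, 0, 0]]]'

```text
clock: 14.32
eef_pos: [511.9, -70.0, 83.8]
tool_rot: [3.142, -0.0, 1.539]
force: [0.4, 0.1, -2.7]
width: 36.2
```

```bash
python3 - <<'E'
from h import *
s=ctrl.read_state();print(s["clock"],s["eef_pos"],s["tool_rot"],s["force"],s["width"])
W=viewer.camera_info("wrist");im=viewer.get_image("wrist");cv2.imwrite("pics/w5.png",im)
np.save("w5.npy",np.c_[W["K"],W["R"],W["t"]])
cv2.imwrite("pics/w5c.png",cv2.resize(im[180:400,140:420],(784,616))[:600])
E
```

```text
14.325 [511.89985705 -69.9872712   83.79562269] [ 3.14151261e+00 -1.20531130e-04  1.53864544e+00] [ 0.38861894  0.1389208  -2.71245771] 36.18239921134218
```

View pics/w5c.png

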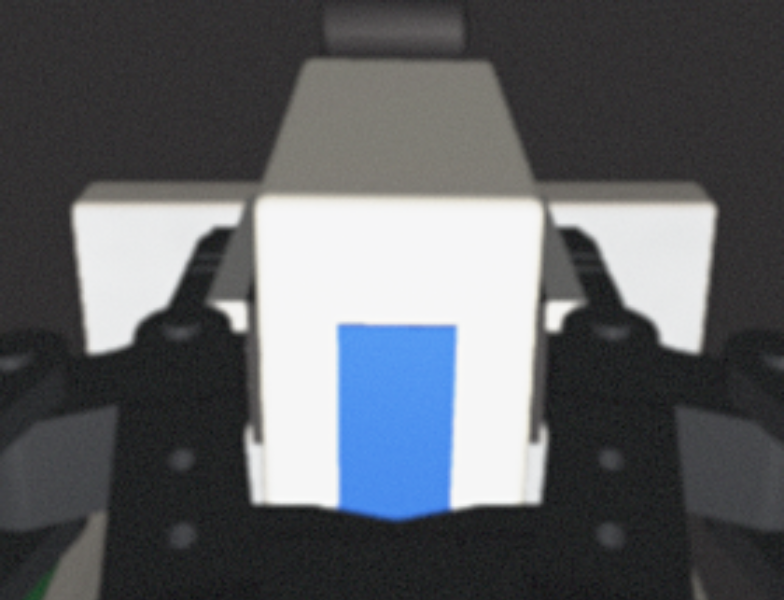

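apply_moves --series '[[[-0.02, 0, 0.17, 0, 0, 0], [0, 0, 0, 0, 0, 0], [0, 0.2, 0, 0, 0, 0], [0, 0.2, 0, 0, 0, 0], [0, 0.2, 0, 0, 0, 0]]]'

```text
clock: 15.0
eef_pos: [541.9, -72.3, 75.0]
tool_rot: [-3.14, -0.0, 1.538]
force: [-3.8, 4.1, -2.1]
width: 36.2
```

apply_moves --series '[[[0.01, 0.15, 0, 0, 0, 0], [0.01, 0.15, 0, 0, 0, 0], [0, 0.15, 0, 0, 0, 0], [0, 0.15, 0, 0, 0, 0], [0, 0.15, 0, 0, 0, 0]]]'

```text
clock: 15.62
eef_pos: [579.7, -72.8, 75.3]
tool_rot: [-3.142, 0.0, 1.538]
force: [-0.2, 0.5, -3.6]
width: 36.8
```

apply_moves --series '[[[0, 0.11, 0, 0, 0, 0], [0, 0.11, 0, 0, 0, 0], [0, 0.1, 0, 0, 0, 0], [0, 0, 0.03, 0, 0, 0], [0, 0, 0.02, 0, 0, 0]]]'

```text
clock: 16.25
eef_pos: [595.0, -73.3, 72.8]
tool_rot: [-3.141, -0.0, 1.538]
force: [-2.2, 1.1, 5.3]
width: 36.6
```

apply_moves --series '[[[0, 0, 0, 0, 0, 0], [0, 0, 0, 0, 0, 0], [0, 0, 0, 0, 0, 0], [0, 0, 0, 0, 0, 0], [0, 0, 0, 0, 0, 0]]]' --claw 0.2

```text
clock: 16.88
eef_pos: [595.3, -73.2, 72.8]
tool_rot: [3.142, -0.0, 1.538]
force: [0.0, -0.4, 0.3]
width: 51.3
```

apply_moves --series '[[[0, -0.3, 0, 0, 0, 0], [0, -0.4, 0, 0, 0, 0], [0, -0.4, 0, 0, 0, 0], [0, 0, 0, 0, 0, 0], [0, 0, 0, 0, 0, 0]]]'

```text
clock: 17.5
eef_pos: [541.6, -71.5, 73.0]
tool_rot: [3.14, 0.0, 1.538]
force: [1.0, 0.8, 0.4]
width: 51.3
```

apply_moves --series '[[[0, 0, 0, 0, 0, 0], [0, 0, 0, 0, 0, 0], [0, 0, 0, 0, 0, 0], [0, 0, 0, 0, 0, 0], [0, 0, 0, 0, 0, 0]]]' --claw -1

```text
clock: 18.12
eef_pos: [540.2, -71.4, 72.8]
tool_rot: [-3.142, -0.0, 1.538]
force: [0.6, 0.5, 0.2]
width: -0.1
```

apply_moves --series '[[[0, 0.2, 0, 0, 0, 0], [0, 0.2, 0, 0, 0, 0], [0, 0.15, 0, 0, 0, 0], [0, 0.15, 0, 0, 0, 0], [0, 0.15, 0, 0, 0, 0]]]'

```text
clock: 18.75
eef_pos: [583.1, -72.8, 72.6]
tool_rot: [-3.141, -0.0, 1.538]
force: [-1.0, 0.7, -1.0]
width: -0.1
```

apply_moves --series '[[[0, 0.12, 0, 0, 0, 0], [0, 0.12, 0, 0, 0, 0], [0, 0.1, 0, 0, 0, 0], [0, 0.06, 0, 0, 0, 0], [0, 0, 0, 0, 0, 0]]]'

```text
clock: 19.38
eef_pos: [603.2, -73.5, 72.9]
tool_rot: [3.141, -0.0, 1.538]
force: [0.3, 0.4, -0.8]
width: -0.4
```

```bash
python3 - <<'E'
from h import *
s=ctrl.read_state();print(s["clock"],s["eef_pos"],s["force"])
W=viewer.camera_info("wrist");im=viewer.get_image("wrist");cv2.imwrite("pics/w6.png",im)
im2=viewer.get_image("side")
a=cv2.resize(im[200:420,160:400],(480,440));b=cv2.resize(im2[130:290,260:420],(320,320))
o=np.zeros((440,800,3),np.uint8);o[:,:480]=a;o[:320,480:]=b;cv2.imwrite("pics/w6c.png",o)
E
```

```text
19.375 [603.18436994 -73.47353648  72.8949044 ] [ 0.33082286  0.41748358 -0.80931698]
```

View pics/w6c.png

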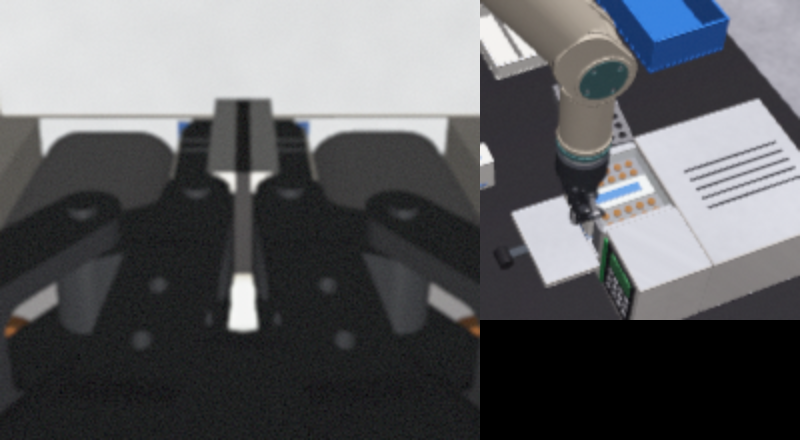

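apply_moves --series '[[[0, 0.03, 0, 0, 0, 0], [0, 0.03, 0, 0, 0, 0], [0, 0.03, 0, 0, 0, 0], [0, 0, 0, 0, 0, 0], [0, 0, 0, 0, 0, 0]]]'

```text
clock: 20.1
eef_pos: [602.8, -73.5, 72.3]
tool_rot: [-3.133, -0.0, 1.538]
force: [-10.2, 0.8, 6.4]
width: -0.2
```

apply_moves --series '[[[0, 0.04, 0, 0, 0, 0], [0, 0.04, 0, 0, 0, 0], [0, 0, 0, 0, 0, 0], [0, 0, 0, 0, 0, 0], [0, 0, 0, 0, 0, 0]]]'

```text
clock: 20.72
eef_pos: [602.5, -73.4, 72.3]
tool_rot: [-3.124, -0.001, 1.537]
force: [-19.8, 2.1, 14.6]
width: -0.1
```

apply_moves --series '[[[0, -0.4, 0, 0, 0, 0], [0, -0.6, 0, 0, 0, 0], [0, -0.6, -0.9, 0, 0, 0], [0, -0.2, -1, 0, 0, 0], [0, 0, -1, 0, 0, 0]]]'

```text
clock: 21.35
eef_pos: [520.7, -70.9, 219.5]
tool_rot: [3.141, -0.0, 1.537]
force: [0.4, -1.1, 0.8]
width: -0.0
```

apply_moves --series '[[[0, 0, -0.6, 0, 0, 0], [0, 0, 0, 0, 0, 0], [0, 0, 0, 0, 0, 0], [0, 0, 0, 0, 0, 0], [0, 0, 0, 0, 0, 0]]]' --claw 1

```text
clock: 21.98
eef_pos: [520.8, -70.8, 246.8]
tool_rot: [-3.14, -0.0, 1.538]
force: [1.0, -0.1, 0.4]
width: 85.7
```

```bash
python3 - <<'E'
from h import *
s=ctrl.read_state();print(s["clock"],s["eef_pos"],s["tool_rot"],s["force"])
W=viewer.camera_info("wrist");im=viewer.get_image("wrist");cv2.imwrite("pics/w7.png",im)
np.save("w7.npy",np.c_[W["K"],W["R"],W["t"]])
cv2.imwrite("pics/w7c.png",cv2.resize(im[180:380,140:420],(784,560),interpolation=cv2.INTER_CUBIC))
E
```

```text
21.975 [520.78435823 -70.77192349 246.75071755] [-3.13961490e+00 -1.03803103e-04  1.53778031e+00] [ 1.0160331  -0.12627489  0.37171658]
```

View pics/w7c.png

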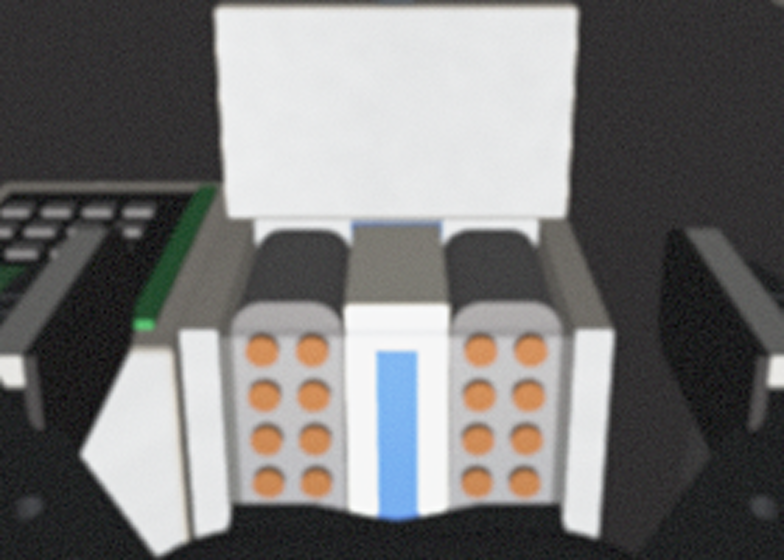

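```bash
python3 - <<'E'
from h import *
w=np.load("w7.npy");W=dict(K=w[:,:3],R=w[:,3:6],t=w[:,6])
f=lambda c,r:(140+c/2.8,180+r/2.8)
im=cv2.imread("pics/w7.png").astype(int)
print("col281 rows",[(r,im[r,281].tolist()) for r in range(254,266)])
print("col281 rows",[(r,im[r,281].tolist()) for r in range(284,308)])
for n,c,r,z in(("door far L",218,10,46),("door far R",577,10,46),("hinge edge",395,217,46),("blk rear bottom",395,225,45),("blk rear top",395,303,111),("stripe start",395,351,111),("roof",300,334,127),("roof",520,334,127),("wall front top L",188,330,129),("wallR",606,330,129)): print(n,onz(W,f(c,r),z).round(1))
E
```

```text
col281 rows [(254, [233, 233, 232]), (255, [233, 232, 230]), (256, [227, 227, 227]), (257, [203, 203, 202]), (258, [184, 175, 170]), (259, [174, 155, 146]), (260, [142, 125, 116]), (261, [120, 120, 119]), (262, [111, 118, 122]), (263, [117, 123, 125]), (264, [116, 123, 125]), (265, [114, 124, 125])]
col281 rows [(284, [115, 123, 125]), (285, [111, 120, 123]), (286, [112, 117, 122]), (287, [123, 133, 135]), (288, [176, 186, 189]), (289, [230, 233, 234]), (290, [248, 247, 246]), (291, [247, 247, 247]), (292, [247, 246, 246]), (293, [247, 246, 246]), (294, [246, 246, 246]), (295, [247, 246, 246]), (296, [246, 246, 245]), (297, [244, 243, 243]), (298, [241, 239, 239]), (299, [242, 241, 240]), (300, [245, 244, 244]), (301, [246, 246, 246]), (302, [246, 246, 247]), (303, [246, 247, 248]), (304, [243, 241, 240]), (305, [240, 214, 189]), (306, [241, 185, 136]), (307, [242, 182, 128])]
door far L [ 522.6 -138.5   46. ]
door far R [527.2   1.4  46. ]
hinge edge [613.1 -72.4  46. ]
blk rear bottom [617.3 -72.6  45. ]
blk rear top [614.9 -72.6 111. ]
stripe start [634.2 -73.2 111. ]
roof [ 616.  -104.3  127. ]
roof [618.4 -31.1 127. ]
wall front top L [ 612.  -140.8  129. ]
wallR [616.6  -3.  129. ]
```

apply_moves --series '[[[0, 0, 0.9, 0, 0, 0], [0, 0, 0.9, 0, 0, 0], [0, 0, 0.85, 0, 0, 0], [0, 0.3, 0.33, 0, 0, 0], [0, 0.6, 0, 0, 0, 0]]]' --claw -1

```text
clock: 22.65
eef_pos: [564.1, -72.2, 96.4]
tool_rot: [-3.135, -0.0, 1.538]
force: [0.6, -0.8, 0.1]
width: 0.1
```

apply_moves --series '[[[0, 0.4, 0, 0, 0, 0], [0, 0.2, 0, 0, 0, 0], [0, 0.06, 0, 0, 0, 0], [0, 0, 0, 0, 0, 0], [0, 0, 0, 0, 0, 0]]]'

```text
clock: 23.28
eef_pos: [598.4, -73.4, 98.8]
tool_rot: [-3.141, -0.0, 1.538]
force: [-0.1, 0.7, 0.0]
width: -0.1
```

apply_moves --series '[[[0, 0.05, 0, 0, 0, 0], [0, 0.05, 0, 0, 0, 0], [0, 0.05, 0, 0, 0, 0], [0, 0.03, 0, 0, 0, 0], [0, 0, 0, 0, 0, 0]]]'

```text
clock: 23.9
eef_pos: [605.6, -73.6, 98.4]
tool_rot: [-3.136, -0.0, 1.538]
force: [-6.8, 1.0, 3.1]
width: -0.5
```

apply_moves --series '[[[0, 0.04, 0, 0, 0, 0], [0, 0.04, 0, 0, 0, 0], [0, 0, 0, 0, 0, 0], [0, 0, 0, 0, 0, 0], [0, 0, 0, 0, 0, 0]]]'

```text
clock: 24.52
eef_pos: [605.5, -73.6, 98.0]
tool_rot: [-3.128, -0.0, 1.537]
force: [-14.6, 0.2, 10.1]
width: -0.2
```

```bash
python3 - <<'E'
from h import *
s=ctrl.read_state();print(s["eef_pos"],s["tool_rot"],s["force"],s["torque"])
E
```

```text
[605.48440202 -73.60879669  97.98629054] [-3.12786315e+00 -4.42800779e-04  1.53737534e+00] [-14.63073355   0.17803458  10.1196796 ] [ 1.77925863e-01  2.70633798e+00 -1.38399479e-03]
```

apply_moves --series '[[[0, -0.4, 0, 0, 0, 0], [0, -0.5, 0, 0, 0, 0], [0, -0.6, -0.9, 0, 0, 0], [0, -0.2, -1, 0, 0, 0], [0, 0, -1, 0, 0, 0]]]'

```text
clock: 25.15
eef_pos: [526.8, -71.1, 245.4]
tool_rot: [3.141, 0.0, 1.538]
force: [1.2, 0.3, -0.6]
width: 0.2
```

apply_moves --series '[[[0, -0.1, -0.1, 0, 0, 0], [0, 0, 0, 0, 0, 0], [0, 0, 0, 0, 0, 0], [0, 0, 0, 0, 0, 0], [0, 0, 0, 0, 0, 0]]]' --claw 1

```text
clock: 25.78
eef_pos: [522.0, -70.8, 248.0]
tool_rot: [-3.14, -0.0, 1.538]
force: [-0.9, 1.0, 0.1]
width: 85.3
```

```bash
python3 - <<'E'
from h import *
s=ctrl.read_state();print(s["clock"],s["eef_pos"],s["tool_rot"])
W=viewer.camera_info("wrist");im=viewer.get_image("wrist").astype(int);cv2.imwrite("pics/w8.png",im)
np.save("w8.npy",np.c_[W["K"],W["R"],W["t"]])
for nm in("w7","w8"):
    w=np.load(nm+".npy");V=dict(K=w[:,:3],R=w[:,3:6],t=w[:,6]);p=cv2.imread(f"pics/{nm}.png").astype(float)
    r=p[:,276:287,2].mean(1); bl=(p[:,276:287,0]-p[:,276:287,2]).mean(1)
    def cross(a,lo,hi,th):
        for k in range(lo,hi):
            if (a[k]-th)*(a[k+1]-th)<=0: return k+(th-a[k])/(a[k+1]-a[k])
    e={"hinge":(cross(r,250,262,200),46),"bottom":(cross(r,258,266,133),45),"top":(cross(r,270,300,185),111),"stripe":(cross(bl,290,315,55),111)}
    rf=p[280:310,225:262].mean((1,2)); 
    for k,(row,z) in e.items(): print(nm,k,row and (round(row,2),onz(V,(281,row),z).round(1)))
    g=p[290:306,262:266].mean((1,2)); g2=p[290:306,:][:,225:240].mean((1,2));print(g.round().tolist())
E
```

```text
25.775 [522.02036631 -70.77840489 247.95542353] [-3.14007986e+00 -1.02563846e-04  1.53782874e+00]
w7 hinge (np.float64(257.13), array([612.6, -72.5,  46. ]))
w7 bottom (np.float64(259.41), array([616. , -72.6,  45. ]))
w7 top (np.float64(287.94), array([614.6, -72.7, 111. ]))
w7 stripe (np.float64(305.05), array([633.8, -73.3, 111. ]))
[209.0, 216.0, 213.0, 212.0, 211.0, 213.0, 210.0, 206.0, 202.0, 204.0, 216.0, 223.0, 226.0, 226.0, 226.0, 226.0]
w8 hinge (np.float64(255.7), array([612.7, -72.5,  46. ]))
w8 bottom None
w8 top (np.float64(288.24), array([617. , -72.7, 111. ]))
w8 stripe (np.float64(305.38), array([636.3, -73.4, 111. ]))
[197.0, 208.0, 210.0, 212.0, 210.0, 205.0, 200.0, 204.0, 216.0, 224.0, 226.0, 226.0, 226.0, 226.0, 227.0, 226.0][ WARN:0@1.419] global loadsave.cpp:1063 imwrite_ Unsupported depth image for selected encoder is fallbacked to CV_8U.
```

apply_moves --series '[[[0, -0.4, 0.9, 0, 0, 0], [0, -0.36, 0.95, 0, 0, 0], [0, 0, 0.95, 0, 0, 0], [0, 0, 0.95, 0, 0, 0], [0, 0, 0.83, 0, 0, 0]]]'

```text
clock: 26.45
eef_pos: [484.3, -69.6, 18.1]
tool_rot: [-3.141, -0.0, 1.538]
force: [0.3, 0.3, -0.6]
width: 85.4
```

apply_moves --series '[[[0, 0, 0, 0, 0, 0], [0, 0, 0, 0, 0, 0], [0, 0, 0, 0, 0, 0], [0, 0, 0, 0, 0, 0], [0, 0, 0, 0, 0, 0]]]' --claw -1

```text
clock: 27.08
eef_pos: [485.6, -69.6, 21.7]
tool_rot: [3.138, 0.0, 1.538]
force: [-1.0, -0.3, 7.0]
width: 29.2
```

```bash
python3 -c "
from h import *
arc(90,2,20,2)" | sed 's/np.float64(\([^)]*\))/\1/g'
```

```text
[[[0, -0.0, -0.2, 0, 0, 0], [0, 0.01, -0.2, 0, 0, 0], [0, 0.03, -0.2, 0, 0, 0], [0, 0.04, -0.19, 0, 0, 0], [0, 0.06, -0.19, 0, 0, 0]]]
[[[0, 0.07, -0.19, 0, 0, 0], [0, 0.09, -0.18, 0, 0, 0], [0, 0.09, -0.17, 0, 0, 0], [0, 0.12, -0.17, 0, 0, 0], [0, 0.12, -0.16, 0, 0, 0]]]
[[[0, 0.14, -0.14, 0, 0, 0], [0, 0.15, -0.14, 0, 0, 0], [0, 0.15, -0.12, 0, 0, 0], [0, 0.17, -0.11, 0, 0, 0], [0, 0.17, -0.1, 0, 0, 0]]]
[[[0, 0.19, -0.08, 0, 0, 0], [0, 0.18, -0.07, 0, 0, 0], [0, 0.2, -0.06, 0, 0, 0], [0, 0.19, -0.04, 0, 0, 0], [0, 0.2, -0.02, 0, 0, 0]]]
```

apply_moves --series '[[[0, 0, -0.2, 0, 0, 0], [0, 0.01, -0.2, 0, 0, 0], [0, 0.03, -0.2, 0, 0, 0], [0, 0.04, -0.19, 0, 0, 0], [0, 0.06, -0.19, 0, 0, 0]]]'

```text
clock: 27.7
eef_pos: [492.3, -69.8, 69.6]
tool_rot: [3.14, 0.0, 1.538]
force: [6.0, -0.4, -9.3]
width: 29.0
```

apply_moves --series '[[[0, 0.07, -0.19, 0, 0, 0], [0, 0.09, -0.18, 0, 0, 0], [0, 0.09, -0.17, 0, 0, 0], [0, 0.12, -0.17, 0, 0, 0], [0, 0.12, -0.16, 0, 0, 0]]]'

```text
clock: 28.32
eef_pos: [515.8, -70.6, 112.4]
tool_rot: [-3.141, 0.0, 1.538]
force: [6.0, 0.1, -13.7]
width: 28.9
```

apply_moves --series '[[[0, 0.14, -0.14, 0, 0, 0], [0, 0.15, -0.14, 0, 0, 0], [0, 0.15, -0.12, 0, 0, 0], [0, 0.17, -0.11, 0, 0, 0], [0, 0.17, -0.1, 0, 0, 0]]]'

```text
clock: 28.95
eef_pos: [553.7, -71.8, 142.8]
tool_rot: [-3.138, -0.0, 1.538]
force: [-1.3, 0.7, -9.5]
width: 29.1
```

Smooth; finish gently.

apply_moves --series '[[[0, 0.19, -0.08, 0, 0, 0], [0, 0.18, -0.07, 0, 0, 0], [0, 0.18, -0.05, 0, 0, 0], [0, 0.14, -0.03, 0, 0, 0], [0, 0.1, -0.01, 0, 0, 0]]]'

```text
clock: 29.58
eef_pos: [594.8, -73.2, 155.3]
tool_rot: [3.141, -0.0, 1.538]
force: [-6.3, 0.4, 2.9]
width: 28.6
```

apply_moves --series '[[[0, 0.06, 0, 0, 0, 0], [0, 0.06, 0, 0, 0, 0], [0, 0.05, 0, 0, 0, 0], [0, 0, 0, 0, 0, 0], [0, 0, 0, 0, 0, 0]]]'

```text
clock: 30.2
eef_pos: [604.2, -73.5, 156.1]
tool_rot: [3.138, -0.0, 1.538]
force: [-3.8, 1.1, 5.6]
width: 29.1
```

apply_moves --series '[[[0, 0.03, 0, 0, 0, 0], [0, 0.03, 0, 0, 0, 0], [0, 0.03, 0, 0, 0, 0], [0, 0, 0, 0, 0, 0], [0, 0, 0, 0, 0, 0]]]'

```text
clock: 30.82
eef_pos: [608.4, -73.6, 156.2]
tool_rot: [3.139, -0.0, 1.538]
force: [-4.6, 0.8, 7.1]
width: 29.2
```

apply_moves --series '[[[0, 0.03, 0, 0, 0, 0], [0, 0.03, 0, 0, 0, 0], [0, 0.03, 0, 0, 0, 0], [0, 0, 0, 0, 0, 0], [0, 0, 0, 0, 0, 0]]]'

```text
clock: 31.45
eef_pos: [613.2, -73.8, 156.2]
tool_rot: [3.138, -0.0, 1.538]
force: [-3.8, 0.4, 5.7]
width: 28.4
```

apply_moves --series '[[[0, 0.03, 0, 0, 0, 0], [0, 0.03, 0, 0, 0, 0], [0, 0, 0, 0, 0, 0], [0, 0, 0, 0, 0, 0], [0, 0, 0, 0, 0, 0]]]'

```text
clock: 32.08
eef_pos: [615.9, -73.9, 156.2]
tool_rot: [3.139, -0.0, 1.538]
force: [-3.7, 0.7, 6.6]
width: 29.4
```

```bash
python3 - <<'E'
from h import *
s=ctrl.read_state();print(s["eef_pos"],s["tool_rot"],s["force"],s["torque"])
im=viewer.get_image("side");cv2.imwrite("pics/s3.png",im)
im=viewer.get_image("scene");cv2.imwrite("pics/sc3.png",im)
E
```

```text
[615.94732234 -73.87197872 156.16888064] [ 3.13864454e+00 -5.07670488e-05  1.53791746e+00] [-3.7440597   0.69820826  6.56683397] [0.29302296 1.46513108 0.13045161]
```

apply_moves --series '[[[0, 0, 0, 0, 0, 0], [0, 0, 0, 0, 0, 0], [0, 0, 0, 0, 0, 0], [0, 0, -0.3, 0, 0, 0], [0, 0, -0.6, 0, 0, 0]]]' --claw 1

```text
clock: 32.8
eef_pos: [614.2, -73.8, 200.0]
tool_rot: [-3.14, -0.0, 1.538]
force: [0.4, -0.4, -0.1]
width: 85.2
```

apply_moves --series '[[[0, -0.4, -0.6, 0, 0, 0], [0, -0.5, -0.35, 0, 0, 0], [0, -0.5, 0, 0, 0, 0], [0, -0.5, 0, 0, 0, 0], [0, 0, 0, 0, 0, 0]]]'

```text
clock: 33.42
eef_pos: [518.9, -70.9, 248.5]
tool_rot: [3.141, 0.0, 1.537]
force: [0.5, 0.4, -0.3]
width: 85.2
```

```bash
python3 - <<'E'
from h import *
s=ctrl.read_state();print(s["clock"],s["eef_pos"],s["tool_rot"])
W=viewer.camera_info("wrist");im=viewer.get_image("wrist");cv2.imwrite("pics/w9.png",im)
np.save("w9.npy",np.c_[W["K"],W["R"],W["t"]])
im2=viewer.get_image("side");cv2.imwrite("pics/s4.png",im2)
a=cv2.resize(im[210:370,180:400],(440,320),interpolation=cv2.INTER_CUBIC);b=cv2.resize(im2[170:270,270:390],(360,300),interpolation=cv2.INTER_CUBIC)
c=im2[60:330,140:440]
o=np.zeros((600,800,3),np.uint8);o[:320,:440]=a;o[:300,440:]=b;o[325:595,:300]=c
c=viewer.get_image("scene");o[325:595,310:770]=c[100:370,100:560];cv2.imwrite("pics/w9c.png",o)
E
```

```text
33.425 [518.86709316 -70.93488471 248.54339559] [3.14071214e+00 8.99223179e-05 1.53728131e+00]
```

View pics/w9c.png

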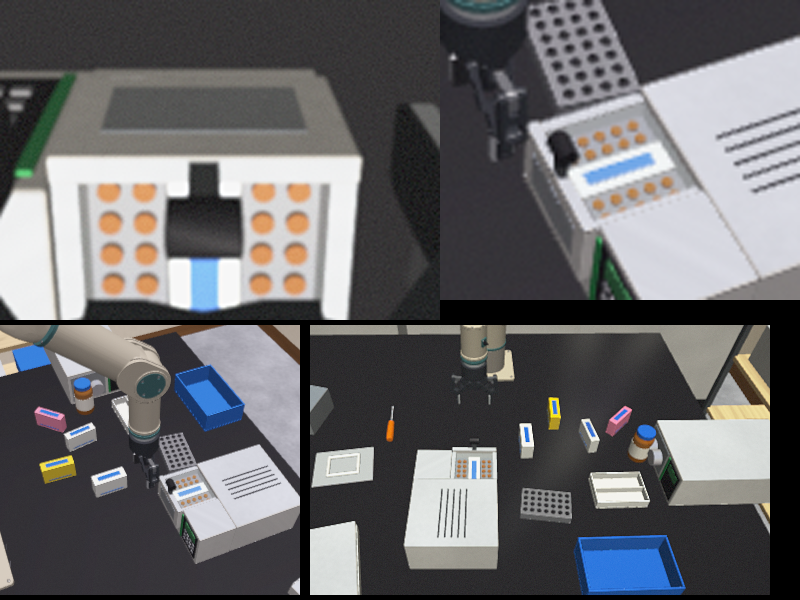

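```bash
python3 - <<'E'
from h import *
for nm in ("w2","w9"):
    w=np.load(nm+".npy");W=dict(K=w[:,:3],R=w[:,3:6],t=w[:,6]);p=cv2.imread(f"pics/{nm}.png").astype(float).mean(2)
    for c0,c1 in((215,255),(310,350)):
        r=p[270:330,c0:c1].mean(1); g=np.diff(r); k=np.argmax(g[:30]); th=(r[k-3]+r[k+4])/2
        j=next(i for i in range(k-3,k+5) if r[i]<=th<r[i+1]); row=270+j+(th-r[j])/(r[j+1]-r[j])
        print(nm,"outer top edge row",round(row,2),onz(W,((c0+c1)/2,row),136).round(1))
        print((r[10:35]).round().astype(int).tolist())
    q=p[285:345,276:290].mean(1);print(q.round().astype(int).tolist())
    print("expect rows shut front612/614: outer",[proj(W,[x-14,-72,136])[1].round(1) for x in(612,613,614)],"inner",[proj(W,[x,-72,136])[1].round(1) for x in(612,613,614)])
E
```

```text
w2 outer top edge row 280.79 [ 592.4 -113.8  136. ]
[141, 192, 231, 242, 243, 243, 243, 243, 243, 243, 243, 243, 244, 244, 238, 214, 182, 167, 161, 172, 185, 189, 190, 190, 190]
w2 outer top edge row 280.67 [595.2 -28.9 136. ]
[145, 197, 232, 241, 243, 242, 242, 242, 242, 242, 242, 243, 243, 242, 232, 204, 178, 166, 163, 175, 186, 190, 190, 190, 191]
[82, 56, 56, 57, 55, 56, 55, 54, 53, 54, 52, 51, 46, 33, 32, 30, 31, 33, 32, 37, 38, 39, 43, 44, 46, 49, 51, 53, 57, 61, 67, 72, 77, 81, 83, 85, 84, 83, 79, 70, 63, 58, 53, 62, 102, 155, 178, 181, 180, 179, 180, 179, 180, 180, 179, 174, 173, 172, 172, 172]
expect rows shut front612/614: outer [np.float64(284.9), np.float64(285.9), np.float64(286.9)] inner [np.float64(298.5), np.float64(299.5), np.float64(300.5)]
w9 outer top edge row 287.61 [ 597.7 -113.7  136. ]
[120, 120, 120, 120, 120, 118, 121, 150, 200, 231, 240, 241, 241, 241, 241, 241, 241, 241, 242, 242, 239, 223, 195, 183, 183]
w9 outer top edge row 287.54 [600.5 -28.5 136. ]
[118, 117, 118, 117, 117, 116, 121, 152, 201, 230, 238, 240, 240, 240, 240, 240, 240, 241, 241, 241, 237, 221, 196, 186, 185]
[114, 119, 150, 198, 221, 196, 137, 81, 61, 60, 59, 60, 59, 59, 59, 57, 59, 59, 60, 60, 60, 54, 47, 36, 29, 30, 27, 32, 33, 34, 36, 39, 40, 42, 43, 45, 48, 53, 54, 58, 62, 66, 68, 72, 75, 75, 76, 73, 71, 67, 62, 55, 51, 72, 125, 175, 193, 196, 197, 196]
expect rows shut front612/614: outer [np.float64(286.5), np.float64(287.5), np.float64(288.5)] inner [np.float64(300.2), np.float64(301.1), np.float64(302.1)]
```

apply_moves --series '[[[0, 0, 0.84, 0, 0, 0], [0, 0, 0.83, 0, 0, 0], [0, 0, 0, 0, 0, 0], [0, 0.5, 0, 0, 0, 0], [0, 0.5, 0, 0, 0, 0]]]' --claw -1

```text
clock: 34.2
eef_pos: [572.1, -72.6, 165.8]
tool_rot: [3.139, 0.0, 1.538]
force: [1.2, 0.4, -1.0]
width: 0.0
```

apply_moves --series '[[[0, 0.1, 0, 0, 0, 0], [0, 0.07, 0, 0, 0, 0], [0, 0.05, 0, 0, 0, 0], [0, 0.05, 0, 0, 0, 0], [0, 0, 0, 0, 0, 0]]]'

```text
clock: 34.83
eef_pos: [582.2, -72.9, 163.8]
tool_rot: [-3.14, -0.0, 1.538]
force: [-1.8, 0.9, 1.4]
width: 0.0
```

apply_moves --series '[[[0, 0.04, 0, 0, 0, 0], [0, 0.03, 0, 0, 0, 0], [0, 0.03, 0, 0, 0, 0], [0, 0, 0, 0, 0, 0], [0, 0, 0, 0, 0, 0]]]'

```text
clock: 35.45
eef_pos: [582.3, -72.9, 163.1]
tool_rot: [-3.13, -0.0, 1.537]
force: [-12.5, 0.0, 8.0]
width: -0.0
```

apply_moves --series '[[[0, -0.2, 0, 0, 0, 0], [0, -0.5, 0, 0, 0, 0], [0, -0.6, -0.6, 0, 0, 0], [0, 0, -1, 0, 0, 0], [0, 0, 0, 0, 0, 0]]]'

```text
clock: 36.08
eef_pos: [526.4, -71.2, 247.7]
tool_rot: [3.131, 0.0, 1.538]
force: [1.0, -0.1, 1.3]
width: 0.0
```

```bash
python3 - <<'E'
from h import *
S=viewer.camera_info("scene");im=viewer.get_image("scene");cv2.imwrite("pics/end.png",im)
a=cv2.imread("pics/a.png")
for nm,p in(("start",a),("end",im)):
    print(nm,[(o[2],o[5]) for o in blobs(S,p,66) if 300<o[2][0]<700 and o[1]<300])
for n in("vial_rack","parts_tray","solvent","cover","driver"): print(n,[(np.round(np.array(d["location"])*[560,420]).tolist(),round(d["score"],2)) for d in viewer.find_in("scene",n)][:2])
s=ctrl.read_state();print(s["clock"],s["eef_pos"],s["force"])
ctrl.finish_job()
E
```

```text
start [([340.5, 234.60000610351562], -3.6), ([385.79998779296875, 477.29998779296875], -47.5), ([459.8999938964844, 347.3999938964844], 7.1), ([477.20001220703125, 548.4000244140625], -1.3), ([478.29998779296875, 114.5], -0.2), ([494.70001220703125, 243.3000030517578], 10.2), ([651.2999877929688, -75.5], -1.2)]
end [([340.5, 234.60000610351562], -3.6), ([385.79998779296875, 477.29998779296875], -47.5), ([459.5, 347.20001220703125], 7.1), ([477.20001220703125, 548.4000244140625], -1.3), ([478.29998779296875, 114.5], -0.2), ([635.0, -75.30000305175781], -0.9)]
vial_rack []
parts_tray [([408.0, 262.0], 0.6), ([249.0, 285.0], 0.39)]
solvent [([432.0, 219.0], 0.95)]
cover [([133.0, 239.0], 0.57)]
driver [([179.0, 204.0], 0.51), ([431.0, 219.0], 0.16)]
36.375 [522.74742116 -70.76914541 242.63079364] [ 0.19305989 -1.14418916 -0.02636794]
the job is handed in; nothing more can be done
```

I handed the job in at about 36 s. I lowered the door by its knob to the stop and slid the middle block all the way into the slot. I then brought the door back up by the knob and pushed it gently shut.

**Block choice:** The three white tops measured about 35, 41 and 45 mm across in the wrist picture, so I took the middle one. The pinch read 36.1 mm, which fits 37 mm because the gripper read the 30 mm knob as about 29.

**Seating:** The first push stopped about 2.5 mm short, most likely because the fingers met the roof edge. A second push, higher up, drove the block on to a firm stop at about 15 N. The picture then showed its rear edge about 4.3 mm behind the hinge line, against a target of 4 mm. I can't fully rule out that the roof edge also set that second stop, though the wrist torque pointed to contact with the block.

**Door:** After the arc, the fingers kept moving along the knob at about 4 N, so that reading did not prove it was shut. The top edge in the wrist picture matched shut to about 1 mm. A push on the knob with closed fingers then gave 12.5 N with no movement.

**Other objects:** The other two blocks, both look-alikes and the jar sit where they started, to within about 0.4 mm in the scene camera. The network still found the tray, cover and screwdriver in place. It missed the vial rack at the end, but the last picture I viewed showed it undisturbed.

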